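Start the frozen toast: mains, lever, defrost key

ROBOT

A 7-joint arm with a two-finger parallel gripper is mounted at the origin on the work surface; the furniture and walls round the work are solid. World frame = base frame: x ahead of the robot, y to its left, z up, the work surface at z = 0. Lengths are in m, angles in rad, forces in N, time in s.
With the tool pointing down it reaches from about 0.375 to 0.925 m from the base axis. Payload 3.1 kg.
Tool frame: the origin (TCP) lies at the centre of the arm's flange, where the gripper is bolted on; the fingertips stand manip.tip_reach ahead of it and the grasp point (between the pads) lies 155 mm ahead of it (manip.tip_reach is the distance from the TCP to the fingertips, in m); z points along the fingers, y is the line along which they close (so a half turn about z gives the same grasp; the last joint's range is limited). The gripper opens to 85 mm and grips with 20 to 120 N. Pads are 22 mm wide; open, the fingers measure 114 mm over their backs; the gripper's body (76 mm by 85 mm) begins 54 mm behind the grasp point. The pads swing forward as they close: fully open they stand 13 mm farther back than shut.
Start: joints at [-0.098, 0.383, 0.044, 1.598, -0.018, 1.161, -0.05], TCP at [0.65, 0, 0.405] pointing down, gripper open.
Joint ranges: [-2.61, 2.61], [-0.41, 2.15], [-1.48, 1.57], [0, 2.5], [-1.57, 4.71], [0.05, 1.97], [-2.85, 2.85]. Speed limits (rad/s): [2.79, 2.79, 3.14, 3.14, 3.14, 3.14, 3.14].

INTERFACE

Orientations are given as a unit quaternion [x, y, z, w].
In Python, from plant import readout, cams, manip gives the robot as it stands.
- The arm moves only by the tool move_arm, never from a script. Its arguments are lists of equal length, an entry for each row: "travel": the shift along the tool's x, y, z each as a share of 25 cm, from -1 to 1, a list of three; "roll": the turn about the tool's z as a share of 30 degrees, from -1 to 1; "grip": the opening, from 0 (shut) to 1 (fully open). A call has 1 to 5 rows; each row is the pose to reach, as a shift and turn from the pose commanded when the call began, along the tool's axes at that moment; what a row does not reach only later rows make up. A row lasts 1/12 s, in which the tool goes at most 41.7 mm and 7.16 degrees, less where a joint would pass 70% of its speed; a pose out of reach is approached as far as the arm can. A call with a number of a shift or a turn outside -1 to 1 is refused whole. A call with a gripper value outside its range is refused whole. The fingers move at their own pace and stop on an object; "squeeze" is the grip in N (left out, the last holds). Time passes only in rows, so rows that repeat a pose let the fingers close. It gives the time, the measured TCP pose, the force, the opening and the grip force at its end, in the units of the state.
- readout.get_obs(): the state, without advancing time (a new reading comes with each control period).
- cams.read_camera(name): name is "scene" or "side" or "wrist"; returns a dict with "image" (384x512x3 uint8, red, green, blue), "z_map" (384x512 float32, m along the optical axis (not along the pixel's ray), 0 where there is no reading), "camera_matrix" (3x3 intrinsics, pixels), "k1" (the pictures are not rectified: a ray, as slopes to the right and down, at radius r is drawn at 1 + k1 r^2 times it, then the intrinsics apply), "R" (3x3) and "t" (3): a world point X has camera coordinates R X + t; the wrist camera has in their place "T_tool_cam" (4x4, takes a point from camera to tool coordinates, whose origin is the TCP and whose axes are the flange's). Camera axes: x right, y down, z forward; pixel columns grow to the right and rows downward; lengths in m; the calibration is good to about 2 mm. A picture is of the moment at which its call begins: read the wrist's pose just before it.
- manip.sign_off(): hands the job in; it is judged then, once.
Trained networks look in the newest picture that a camera, given by its name, has taken for a name from the list of things; names that differ only in an ending like _2 or _b are one class to them, and where a whole thing is asked for, a point or a joint stands for the part that bears it (a point fixed in the world has none). Each returns a list of dicts, best first, with "conf" (0 to 1); they miss things now and then, are a little off and sometimes report something else, mostly with a low value. They report only what shows in the picture. A call takes as long as a camera call. They do not tell look-alikes from the thing itself.
- cams.look_for(query, camera): "point" ([x, y, z] in m, in world coordinates, good to about 4 mm: the middle of the surface that is visible of it).
- cams.silhouettes(query, camera): "region" (384x512 bool, what is visible of it).
- cams.tip_of(query, camera): "point" ([x, y, z] in m, in world coordinates, good to about 4 mm: a listed point, or the origin of a listed thing).
The state is a dict: "time_s": time; "q": joint angles; "dq": joint speeds; "joint_efforts": joint torques, N m; "position": TCP position; "ee_rot": TCP orientation; "contact_force": force on the tool from outside, world axes, zero at the start; "wrist_torque": the same for the moment, N m; "gripper_width": finger opening in m; "finger_force": force on a finger pad.
Only numpy, scipy, OpenCV 4.12 (cv2) and the standard library are available. Lean on these libraries where they do the work, as an engineer would, in place of code of your own. Each camera call takes 0.05 s, during which the arm holds its last target. There are 200 camera calls.

TASK

Start the toaster for frozen bread: first switch on the power strip by pressing down the raised half of its rocker, since the toaster's catch needs power; then push the toaster's lever all the way down until it stays down by itself, and after that press the defrost key (the snowflake key, at the right of the three as you face the lever) fully down and let it come back up. Only press, with closed fingertips: do not lift or shift the strip or anything that stands around, do not push on the bread and do not press the other two keys.

Things in the scene. Friction and masses are not known exactly. Their poses are not given: they have to be found in the camera images.
- toaster: Two-slice pop-up toaster, steel sides, black ends, 260 mm long (its x), 165 wide (its y), 185 high; it stands firm and does not slide. Origin: centre of its underside. -x points out of its lever end, which faces the robot; +y is the left as one faces that end; z up. The bread stands 37 mm out of its top at first. A fixed browning dial sits low on the lever end.
- lever_top (a point): Centre of the top face of the toaster's lever, a grey paddle 30 mm deep (toaster's x) and 48 wide (its y) in the middle of the lever end, reaching from 12 to 42 mm off the end face; this point is 27 mm off that face and, with the lever up, 166 mm above the table (the toaster's top: 185). Axes as the toaster's. Moves with the lever.
- carriage (a joint): How far the lever, with the bread, has been pushed down, in m: 0 up, 0.036 fully down at its stop. A spring (1 to 2 N) brings it back up if it is let go too soon; from 0.026 the catch resists (5 N, peaks of 10 N or so when pushed fast), from 0.032 on it holds, and the lever stays at the stop by itself.
- defrost_key_top (a point): Centre of the top face of the defrost key: rectangular, 22 mm (toaster's x) by 26 (its y), with a white raised snowflake; the right-hand one (toaster's -y) of three keys 45 mm apart in a row across the top of the lever end, 31 mm behind the end face. Its top is 193 mm above the table, 8 mm proud of the toaster. Axes as the toaster's; it moves straight down.
- defrost_key (a joint): Travel of the defrost key in m: 0 up, 0.005 fully down; a spring (1.4 N at the top, 3.6 N at the bottom) returns it when it is let go.
- cancel_key (a joint): Travel in m (0 up, 0.005 down) of the cancel key: the round one, 24 mm across with a small white square on it, in the middle of the row.
- reheat_key (a joint): Travel in m (0 up, 0.005 down) of the reheat key: rectangular with three white bars, at the left of the row (toaster's +y).
- power_strip: Loose white socket strip lying flat beside the toaster, on its left or its right; 223 mm long (its y), 56 wide (its x), housing 42 high. Origin: centre of its underside; z up. A black plug stands in the socket at its far end (its +y), up to 61 mm above the table; the rocker is at the end nearer the robot.
- rocker_raised (a point): Top of the raised half (strip's -x side) of the strip's rocker, 10 mm (strip's x) by 12 (its y), 46 mm above the table while off; strip's axes while off. The rocker tilts about a line along the strip's y, 6 mm to this point's +x. Press this half about 3 mm down, to just over the housing. The +x half must be free to rise, so let the fingers reach outward (-x), not over it.
- power_strip_switch (a joint): Angle of the rocker in rad: 0 off, 0.349 on. It stays where it is left; about 3 N on the raised half tilts it.
- green_mug: Dark green mug with a handle, 86x102x90 mm, a bystander. Origin: centre of its underside.
- honey_jar: Glass jar with a yellow lid, 46 mm across, 68 mm high, a bystander. Origin: centre of its underside.
- salt_shaker: Glass salt shaker with a grey top, 44 mm across, 90 mm high, a bystander. Origin: centre of its underside.
- tea_glass: Waisted tea glass, 63 mm across, 87 mm high, a bystander. Origin: centre of its underside.
- tea_glass_b: Waisted tea glass, 60 mm across, 84 mm high, a bystander. Origin: centre of its underside.
- paprika_jar: Spice jar with a screw lid, 44 mm across, 105 mm high, a bystander. Origin: centre of its underside.
- cumin_jar: Spice jar with a screw lid, 46 mm across, 105 mm high, a bystander. Origin: centre of its underside.
Not all that is in view belongs to the job. What is shaped like the power_strip but red is not meant.

How it is judged:
By the outcome, as a careful person would: the job done as asked, in the order asked, and still so for the second after the job is handed in, with the robot touching nothing.
It also fails if it takes over 56 s, if anything falls off the work surface, if the arm or the gripper's body presses on something with over 40 N, if the wrist force passes 120 N, or if a joint passes its speed limit or range.

## Working session

There is one attempt and no reset: what is moved stays moved. The work goes in short steps, Python scripts to look and compute and a tool call to move; the robot and the scene stay as the last step left them, time stands still between calls to the robot, and variables do not carry over. Pictures are saved under pics/ and viewed, at most 10 in all, crops included, and the job is handed in when it is done.

Besides the shell and the picture viewer there is one more tool, called by a JSON object that holds its "method" and its "body". move_arm: Moves the arm, as the interface text tells. Its arguments: {"type":"object","properties":{"travel":{"type":"array","items":{"type":"array","items":{"type":"number","minimum":-1,"maximum":1}}},"roll":{"type":"array","items":{"type":"number","minimum":-1,"maximum":1}},"grip":{"type":"array","items":{"type":"number"}},"squeeze":{"type":"number"}},"required":["travel","roll","grip"]}

```bash
mkdir -p pics
python3 - <<'E'
from plant import readout, cams, manip
import cv2, numpy as np
o=readout.get_obs(); print(o['time_s'],o['position'],o['ee_rot'],o['contact_force'],manip.tip_reach)
ims=[]
for c in ['scene','side']:
    d=cams.read_camera(c); ims.append(d['image'][:,:,::-1])
    cv2.imwrite(f'pics/{c}.png',cv2.resize(ims[-1],(768,576),interpolation=cv2.INTER_CUBIC))
    for n in ['toaster','lever_top','defrost_key_top','power_strip','rocker_raised']:
        for r in cams.tip_of(n,c)[:3]: print(c,n,np.round(r['point'],4),round(r['conf'],2))
E
```

```text
0.0 [6.49511466e-01 1.40964294e-05 4.03287791e-01] [ 0.70707441  0.70713793 -0.00097631 -0.00087973] [ 0.86190537  0.42814026 -0.39047364] 0.1734
scene toaster [ 0.5964 -0.0303 -0.0017] 0.7
scene toaster [0.3995 0.0037 0.0017] 0.67
scene lever_top [ 0.4478 -0.0542  0.1714] 0.96
scene lever_top [0.4572 0.1781 0.048 ] 0.72
scene defrost_key_top [ 0.5138 -0.0897  0.1968] 0.57
scene power_strip [ 0.2162 -0.259   0.001 ] 0.82
scene power_strip [ 0.5174  0.1687 -0.0044] 0.81
scene rocker_raised [0.4594 0.1823 0.0479] 0.56
scene rocker_raised [ 0.1528 -0.2534  0.0437] 0.5
side toaster [ 0.606  -0.0277 -0.0018] 0.82
side toaster [ 0.4002  0.0007 -0.0031] 0.51
side lever_top [ 0.4426 -0.0581  0.1654] 0.93
side defrost_key_top [ 0.5088 -0.0898  0.1912] 0.53
side power_strip [ 0.523   0.1624 -0.0008] 0.76
side power_strip [ 0.2172 -0.2587 -0.0027] 0.71
side rocker_raised [ 0.1546 -0.254   0.0446] 0.6
side rocker_raised [0.4581 0.1762 0.0473] 0.56
side rocker_raised [ 0.6966 -0.417  -0.0043] 0.39
```

View pics/scene.png

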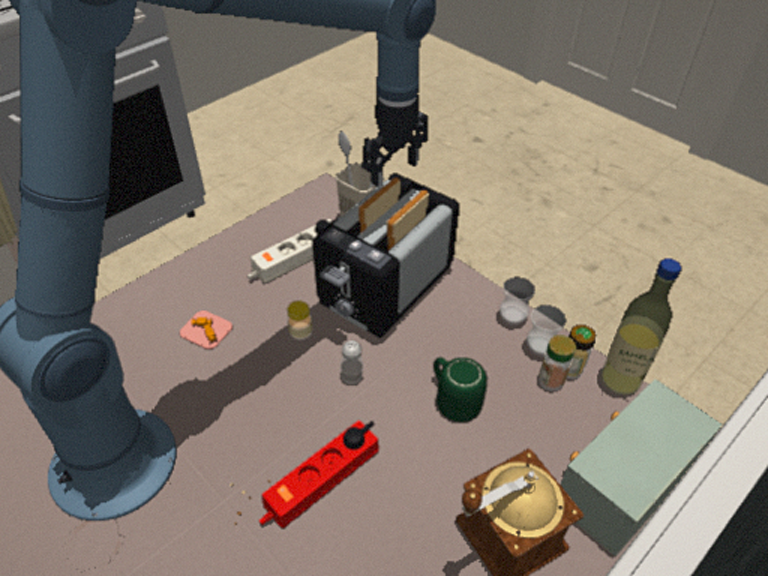

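View pics/side.png

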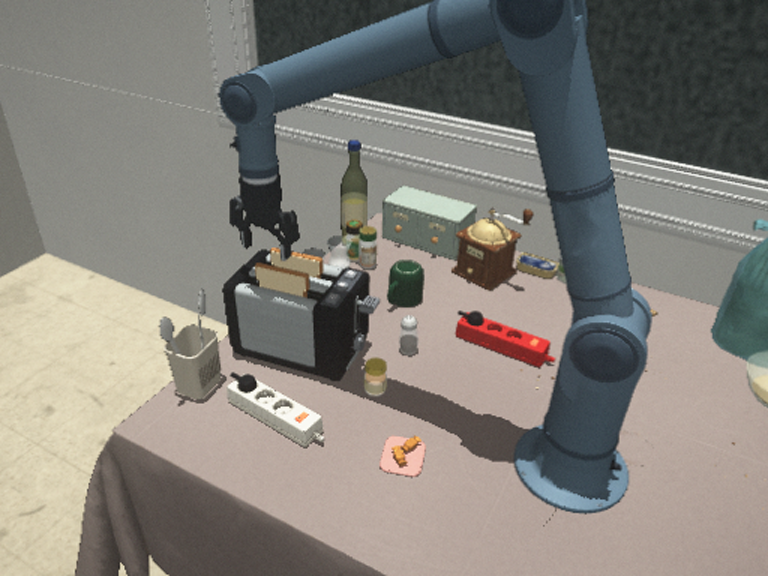

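The white strip (scene px ~(290,250), side px ~(275,410)) lies left of the toaster. The red look-alike (scene ~(320,475)) is not meant. The lever faces the robot at scene ~(335,280), and the honey jar and salt shaker stand in front of it. Next I fit yaws from the depth data and confirm the strip in a crop.

```bash
cat > h.py <<'E'
from plant import readout, cams, manip
import cv2, numpy as np
from scipy.spatial.transform import Rotation as Rn
def cloud(cam, d=None, obs=None):
    """HxWx3 world points (nan where no depth)"""
    if cam=='wrist': obs=readout.get_obs()
    d=d or cams.read_camera(cam); z=d['z_map']; K=d['camera_matrix']; h,w=z.shape
    uv=np.stack(np.meshgrid(np.arange(w),np.arange(h)),-1).reshape(-1,1,2).astype(np.float64)
    s=cv2.undistortPoints(uv,K,np.array([d['k1'],0,0,0.])).reshape(h,w,2)
    P=np.dstack([s[...,0]*z,s[...,1]*z,z]).astype(float); P[z<=0]=np.nan
    if cam=='wrist':
        T=d['T_tool_cam']; P=P@T[:3,:3].T+T[:3,3]
        P=P@Rn.from_quat(obs['ee_rot']).as_matrix().T+obs['position']
    else: P=(P-d['t'])@d['R']
    return d['image'],P
E
python3 - <<'E'
from h import *
for c in ['scene','side']:
    im,P=cloud(c)
    for n,lo,hi,ctr in [('power_strip',.036,.044,(.52,.165)),('toaster',.178,.189,(.6,-.03))]:
        near=np.hypot(P[...,0]-ctr[0],P[...,1]-ctr[1])<.17
        for r in cams.silhouettes(n,c):
            if (r['region']&near).sum()>.6*r['region'].sum(): break
        else: print('none',n); continue
        m=near&r['region']&(P[...,2]>lo)&(P[...,2]<hi); Q=P[m]
        (cx,cy),wh,a=cv2.minAreaRect(Q[:,:2].astype(np.float32)); print(c,n,len(Q),np.round([cx,cy,*wh,a],4))
    for n in ['green_mug','honey_jar','salt_shaker']:
        for r in cams.tip_of(n,c)[:1]: print(c,n,np.round(r['point'],3),round(r['conf'],2))
    # orange rocker
    hsv=cv2.cvtColor(im,cv2.COLOR_RGB2HSV)
    m=(hsv[...,1]>120)&(hsv[...,0]<20)&(np.hypot(P[...,0]-.459,P[...,1]-.178)<.04)
    Q=P[m]; print('orange',len(Q),np.round(np.nanmedian(Q,0),4),np.round(np.ptp(Q,0),4))
    v,u=np.argwhere(m).mean(0).astype(int)
    cv2.imwrite(f'pics/rk_{c}.png',cv2.resize(im[v-40:v+40,u-50:u+50,::-1],(500,400),interpolation=cv2.INTER_CUBIC))
a=[cv2.imread(f'pics/rk_{c}.png') for c in('scene','side')]
cv2.imwrite('pics/rk.png',cv2.resize(np.hstack(a),(800,320)))
E
```

```text
scene power_strip 328 [5.11900e-01 1.60500e-01 5.61000e-02 1.64000e-01 8.30746e+01]
scene toaster 2122 [ 0.6035 -0.0367  0.2615  0.1625  7.9304]
scene green_mug [ 0.5   -0.311 -0.001] 0.85
scene honey_jar [ 0.399  0.005 -0.001] 0.87
scene salt_shaker [ 0.401 -0.142 -0.001] 0.87
orange 24 [0.4604 0.1701 0.0448] [0.0147 0.0236 0.0064]
side power_strip 630 [5.27900e-01 1.66400e-01 5.44000e-02 2.01800e-01 8.32971e+01]
side toaster 1411 [ 0.6    -0.0273  0.2599  0.165   9.2763]
side green_mug [ 0.498 -0.311 -0.001] 0.63
side honey_jar [ 0.4    0.004 -0.004] 0.81
side salt_shaker [ 0.396 -0.148 -0.001] 0.64
orange 25 [0.4552 0.1764 0.0448] [0.0133 0.0213 0.0083]
```

View pics/rk.png

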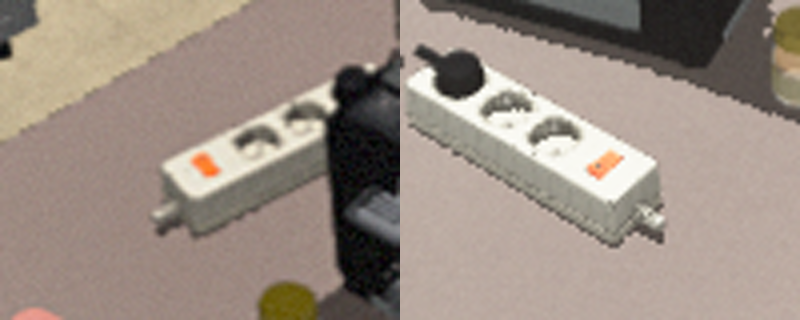

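The crop confirms the white strip with the orange rocker at its near end, and the raised half on the outer (world +y) side. I'll move over it with the fingers shut for a wrist view.

{"method": "move_arm", "body": {"travel": [[0, 0, -0.1], [0.74, -0.78, -0.1], [0.74, -0.78, -0.1], [0.74, -0.78, -0.1], [0.74, -0.78, -0.1]], "roll": [0, 0.23, 0.23, 0.23, 0.23], "grip": [0, 0, 0, 0, 0]}}

```text
time_s: 1.62
position: [0.5278, 0.1156, 0.4299]
ee_rot: [0.749, 0.663, 0.0, 0.0]
contact_force: [0.8, 0.4, -0.5]
gripper_width: 0.0254
finger_force: 0.0
```

{"method": "move_arm", "body": {"travel": [[0.24, -0.32, 0.3], [0.24, -0.32, 0.3], [0.24, -0.32, 0.3], [0.24, -0.32, 0.3], [0.24, -0.32, 0.3]], "roll": [0, 0, 0, 0, 0], "grip": [0, 0, 0, 0, 0]}}

```text
time_s: 2.03
position: [0.4543, 0.1854, 0.3528]
ee_rot: [0.747, 0.665, -0.002, -0.001]
contact_force: [0.6, 0.1, 0.1]
gripper_width: -0.0
finger_force: 0.0
```

Run:
```python
from h import *
o=readout.get_obs(); print(o['time_s'],o['position'],o['ee_rot'],o['contact_force'])
d=cams.read_camera('wrist'); im,P=cloud('wrist',d)
print(np.round(d['T_tool_cam'],3))
cv2.imwrite('pics/w1.png',cv2.resize(im[:,:,::-1],(768,576),interpolation=cv2.INTER_CUBIC))
for n in ['rocker_raised','power_strip']:
    for r in cams.tip_of(n,'wrist')[:2]: print(n,np.round(r['point'],4),round(r['conf'],2))
hsv=cv2.cvtColor(im,cv2.COLOR_RGB2HSV)
m=(hsv[...,1]>120)&(hsv[...,0]<20)&(np.hypot(P[...,0]-.459,P[...,1]-.178)<.04)
Q=P[m]; print('orange',len(Q))
if len(Q)>5:
    print(cv2.minAreaRect(Q[:,:2].astype(np.float32)),np.nanmean(Q,0))
    px=np.argwhere(m); print(px.min(0),px.max(0))
    y=np.array([.122,.9925]); t=Q[:,:2]@y
    for a in np.arange(t.min(),t.max(),.003): k=(t>=a)&(t<a+.003); print(round(a,4),k.sum(),np.round(np.nanmedian(Q[k,2]),4))
m=(P[...,2]>.036)&(P[...,2]<.044)&(np.hypot(P[...,0]-.52,P[...,1]-.165)<.13)
print(cv2.minAreaRect(P[m][:,:2].astype(np.float32)),m.sum())
```

```text
2.0333 [0.45426384 0.18544753 0.35282809] [ 0.74652215  0.66535666 -0.00212494 -0.00082721] [0.6382704  0.1464493  0.09689481]
[[-0.001 -0.948 -0.318  0.081]
 [ 1.    -0.001 -0.     0.   ]
 [-0.    -0.318  0.948  0.031]
 [ 0.     0.     0.     1.   ]]
rocker_raised [0.4599 0.1834 0.0408] 0.77
power_strip [ 0.524   0.1676 -0.0046] 0.96
power_strip [ 0.6016 -0.0298 -0.0022] 0.44
orange 352
((0.461571604013443, 0.17066575586795807), (0.02451016567647457, 0.012833712622523308), 83.18226623535156) [0.4611528  0.17102952 0.0445262 ]
[179 254] [204 268]
0.2135 44 0.0437
0.2165 42 0.0438
0.2195 43 0.044
0.2225 46 0.0438
0.2255 37 0.0444
0.2285 36 0.0454
0.2315 36 0.0469
0.2345 54 0.0469
0.2375 14 0.0437
((0.5265595316886902, 0.11523575335741043), (0.1475639045238495, 0.19888195395469666), 82.73002624511719) 6876
```

View pics/w1.png

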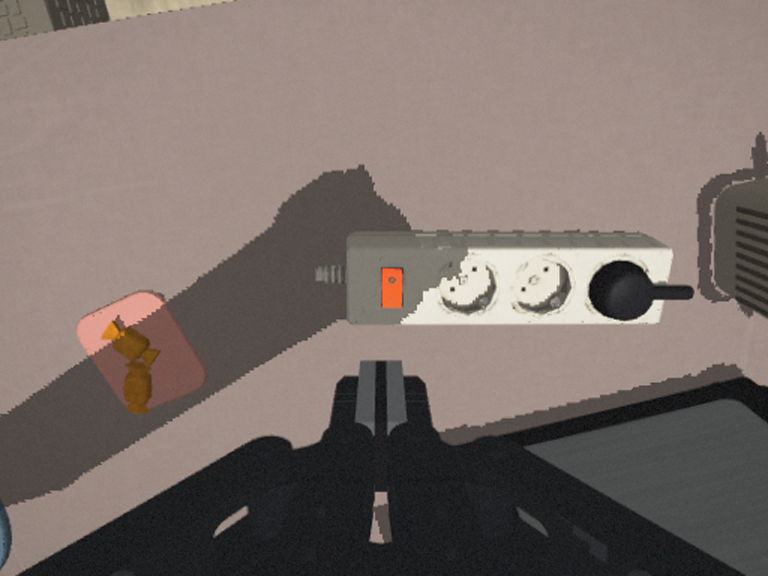

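{"method": "move_arm", "body": {"travel": [[0.006, 0.028, 0.16], [0.006, 0.028, 0.32], [0.006, 0.028, 0.32], [0.006, 0.028, 0.32]], "roll": [0, 0, 0, 0], "grip": [0, 0, 0, 0]}}

```text
time_s: 2.52
position: [0.4643, 0.183, 0.2735]
ee_rot: [0.749, 0.662, -0.002, -0.0]
contact_force: [-0.4, -0.5, 0.1]
gripper_width: 0.0
finger_force: 0.0
```

```bash
cat > rk.py <<'E'
from h import *
o=readout.get_obs(); print(o['time_s'],o['position'],o['ee_rot'],o['contact_force'])
im,P=cloud('wrist')
for r in cams.tip_of('rocker_raised','wrist')[:2]: print(np.round(r['point'],4),round(r['conf'],2))
hsv=cv2.cvtColor(im,cv2.COLOR_RGB2HSV)
m=(hsv[...,1]>120)&(hsv[...,0]<20)&(np.hypot(P[...,0]-.459,P[...,1]-.178)<.04)
Q=P[m]; print('orange',len(Q))
if len(Q)>5:
    print(cv2.minAreaRect(Q[:,:2].astype(np.float32)))
    y=np.array([.122,.9925]); t=Q[:,:2]@y
    for a in np.arange(t.min(),t.max(),.003): k=(t>=a)&(t<a+.003); print(round(a,4),k.sum(),np.round(np.nanmedian(Q[k,2]),4))
E
python3 rk.py
```

```text
2.5167 [0.46427847 0.18302942 0.27349921] [ 7.49252802e-01  6.62280647e-01 -2.09787760e-03 -4.27794089e-04] [-0.36336173 -0.47135926  0.08347052]
[0.4583 0.1839 0.0407] 0.83
orange 559
((0.45858702063560486, 0.1764126420021057), (0.03483429178595543, 0.012965799309313297), 84.353515625)
0.2135 3 0.0382
0.2165 55 0.0425
0.2195 81 0.0423
0.2225 73 0.0423
0.2255 70 0.0428
0.2285 57 0.0436
0.2315 59 0.0451
0.2345 80 0.0456
0.2375 64 0.0432
0.2405 0 nan
0.2435 0 nan
0.2465 17 0.1034
  return np.nanmean(a, axis, out=out, keepdims=keepdims)
```

{"method": "move_arm", "body": {"travel": [[0.008, -0.012, 0.1], [0.008, -0.012, 0.17], [0.008, -0.012, 0.17], [0.008, -0.012, 0.17]], "roll": [0, 0, 0, 0], "grip": [0, 0, 0, 0]}}

```text
time_s: 2.95
position: [0.4622, 0.1871, 0.2339]
ee_rot: [0.749, 0.663, 0.001, 0.0]
contact_force: [-0.1, 0.7, 0.6]
gripper_width: -0.0001
finger_force: 0.0
```

```bash
python3 rk.py 2>/dev/null
python3 - <<'E'
from h import *
im=cams.read_camera('wrist')['image']
cv2.imwrite('pics/w2.png',cv2.resize(im[130:330,140:380,::-1],(720,600),interpolation=cv2.INTER_CUBIC))
E
```

```text
2.95 [0.4622292  0.18705227 0.23389028] [7.48521920e-01 6.63108857e-01 1.18800431e-03 4.08659482e-04] [-0.12564961  0.6766711   0.6291836 ]
orange 13
((0.45552343130111694, 0.19089387357234955), (0.016011245548725128, 0.0006511726533062756), 77.59848022460938)
0.2371 10 0.0422
0.2401 0 nan
0.2431 0 nan
0.2461 1 0.0675
0.2491 1 0.071
0.2521 1 0.0719
```

View pics/w2.png

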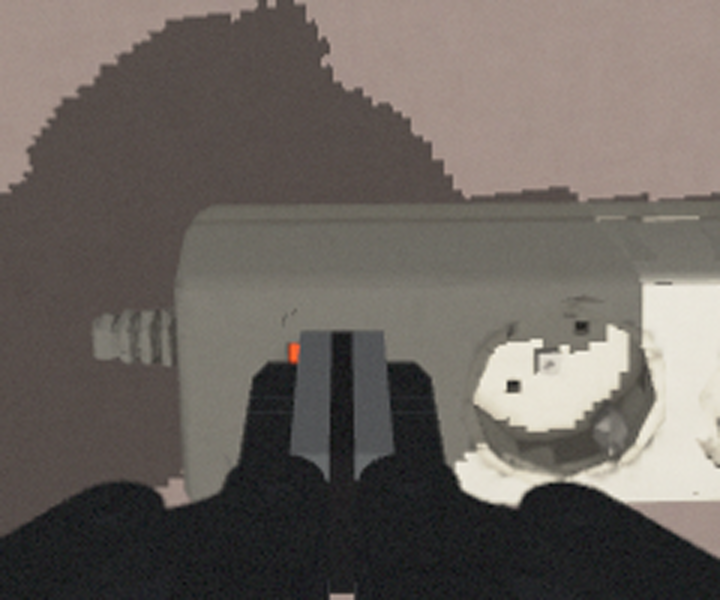

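The red sliver of the rocker at crop (294,352) shows left of the fingertips, so I shift about 5 mm to tool -y and 1 mm outward, then press.

{"method": "move_arm", "body": {"travel": [[0.004, -0.02, 0.0], [0.004, -0.02, 0.02], [0.004, -0.02, 0.035], [0.004, -0.02, 0.05], [0.004, -0.02, 0.055]], "roll": [0, 0, 0, 0, 0], "grip": [0, 0, 0, 0, 0]}}

```text
time_s: 3.52
position: [0.4564, 0.1893, 0.2182]
ee_rot: [0.748, 0.663, 0.001, -0.0]
contact_force: [-0.6, 2.3, 2.9]
gripper_width: -0.0002
finger_force: 1.5
```

{"method": "move_arm", "body": {"travel": [[0, 0, 0.004], [0, 0, 0.008], [0, 0, 0.008]], "roll": [0, 0, 0], "grip": [0, 0, 0]}}

```text
time_s: 3.77
position: [0.4566, 0.1896, 0.2168]
ee_rot: [0.748, 0.664, 0.001, -0.0]
contact_force: [-0.9, 2.7, 2.8]
gripper_width: -0.0001
finger_force: 1.8
```

{"method": "move_arm", "body": {"travel": [[0, 0, 0.004], [0, 0, 0.006], [0, 0, 0.006]], "roll": [0, 0, 0], "grip": [0, 0, 0]}}

```text
time_s: 4.02
position: [0.4567, 0.1897, 0.2164]
ee_rot: [0.748, 0.663, 0.001, -0.0]
contact_force: [-2.7, 3.3, 11.2]
gripper_width: 0.0001
finger_force: 5.8
```

{"method": "move_arm", "body": {"travel": [[0, 0, 0.003], [0, 0, 0.004], [0, 0, 0.004]], "roll": [0, 0, 0], "grip": [0, 0, 0]}}

```text
time_s: 4.27
position: [0.4568, 0.1898, 0.2162]
ee_rot: [0.748, 0.663, 0.001, -0.0]
contact_force: [-5.6, 2.9, 17.0]
gripper_width: -0.0003
finger_force: 8.5
```

Firm contact (17 N, well over the 3 N needed). I'll retract straight up and check the rocker.

{"method": "move_arm", "body": {"travel": [[0, 0, -0.05], [0, 0, -0.2], [0, 0, -0.35], [0, 0, -0.5], [0, 0, -0.5]], "roll": [0, 0, 0, 0, 0], "grip": [0, 0, 0, 0, 0]}}

```text
time_s: 4.68
position: [0.4595, 0.1886, 0.346]
ee_rot: [0.749, 0.663, 0.006, 0.003]
contact_force: [1.6, 0.7, 1.3]
gripper_width: -0.0003
finger_force: 0.0
```

```bash
sed -i 's/if len(Q)>5/Q=Q[Q[:,2]<.06]\nif len(Q)>5/' rk.py; python3 rk.py 2>/dev/null
```

```text
4.6833 [0.45945656 0.18862143 0.34602668] [0.74885502 0.66270016 0.00617938 0.00254392] [1.63672712 0.69219397 1.34850308]
orange 374
((0.4580094516277313, 0.17184850573539734), (0.025883929803967476, 0.012675169855356216), 82.37873077392578)
0.2135 13 0.0408
0.2165 46 0.0458
0.2195 53 0.0445
0.2225 49 0.0435
0.2255 49 0.0427
0.2285 46 0.0424
0.2315 44 0.0423
0.2345 47 0.0423
0.2375 27 0.0422
```

The rocker's profile is now reversed (outer half 42.3 mm, inner half 45.8 mm), so the strip is on. Next is the lever.

{"method": "move_arm", "body": {"travel": [[-0.98, 0.056, -0.3], [-0.98, 0.056, -0.3], [-0.98, 0.056, -0.3], [-0.98, 0.056, -0.3], [-0.98, 0.056, -0.3]], "roll": [-0.52, -0.52, -0.52, -0.52, -0.52], "grip": [0, 0, 0, 0, 0]}}

```text
time_s: 5.2
position: [0.4428, -0.0041, 0.3951]
ee_rot: [0.651, 0.759, -0.002, -0.002]
contact_force: [1.0, -0.4, 0.8]
gripper_width: -0.0
finger_force: 0.0
```

{"method": "move_arm", "body": {"travel": [[-0.2, -0.03, 0], [-0.2, -0.03, 0], [-0.2, -0.03, 0]], "roll": [0, 0, 0], "grip": [0, 0, 0]}}

```text
time_s: 5.45
position: [0.4432, -0.057, 0.3951]
ee_rot: [0.655, 0.756, -0.002, -0.001]
contact_force: [-0.7, 0.7, 0.5]
gripper_width: 0.0003
finger_force: 0.0
```

```bash
cat > tl.py <<'E'
from h import *
o=readout.get_obs(); print(o['time_s'],o['position'],o['ee_rot'],o['contact_force'])
im,P=cloud('wrist')
for n in ['lever_top','defrost_key_top','toaster']:
    for r in cams.tip_of(n,'wrist')[:2]: print(n,np.round(r['point'],4),round(r['conf'],2))
def box(lo,hi,x0,x1,y0,y1):
    m=(P[...,2]>lo)&(P[...,2]<hi)&(P[...,0]>x0)&(P[...,0]<x1)&(P[...,1]>y0)&(P[...,1]<y1)
    n,l,s,c=cv2.connectedComponentsWithStats(m.astype(np.uint8))
    for i in range(1,n):
        if s[i,4]>60:
            Q=P[l==i]; print(' ',s[i,4],np.round(c[i]),np.round(cv2.minAreaRect(Q[:,:2].astype(np.float32))[0],4),np.round(cv2.minAreaRect(Q[:,:2].astype(np.float32))[1],4),round(cv2.minAreaRect(Q[:,:2].astype(np.float32))[2],1),np.round(np.median(Q[:,2]),4))
print('lever');box(.11,.176,.40,.48,-.11,0)
print('keys');box(.189,.200,.47,.56,-.13,.04)
cv2.imwrite('pics/w3.png',cv2.resize(im[:,:,::-1],(768,576),interpolation=cv2.INTER_CUBIC))
E
python3 tl.py
```

```text
5.45 [ 0.44316108 -0.05697075  0.39509019] [ 0.65498681  0.75563634 -0.00206528 -0.00131725] [-0.69086187  0.71761473  0.51145651]
lever_top [ 0.4478 -0.0533  0.1661] 0.84
defrost_key_top [ 0.5118 -0.0902  0.1919] 0.66
toaster [ 0.602  -0.0289  0.0032] 0.61
lever
  5034 [277. 200.] [ 0.4531 -0.0509] [0.0443 0.0967] 8.7 0.1652
keys
  1844 [368. 148.] [ 0.4968 -0.0014] [0.022  0.0254] 10.1 0.1926
  358 [472. 170.] [ 0.5568 -0.0049] [0.0063 0.0157] 0.0 0.1947
  1213 [360. 225.] [ 0.5036 -0.0458] [0.0234 0.0227] 85.5 0.1928
  966 [355. 286.] [ 0.5099 -0.09  ] [0.0219 0.0257] 8.6 0.1926
```

View pics/w3.png

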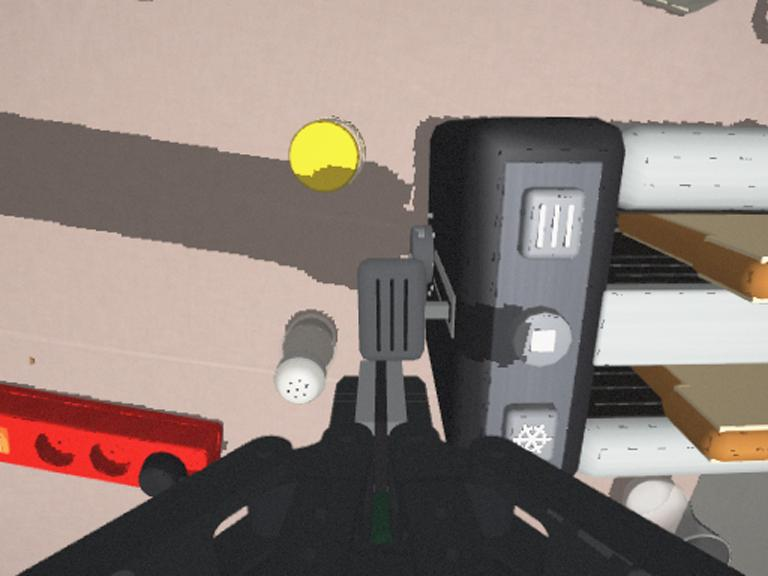

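Snowflake key at (531,437), round cancel key at (543,340), and lever paddle at (392,310) with the tip just above it. All agree with the computed poses. Now I push the lever.

{"method": "move_arm", "body": {"travel": [[0.008, 0, 0.1], [0.008, 0, 0.18], [0.008, 0, 0.22], [0.008, 0, 0.25], [0.008, 0, 0.28]], "roll": [0, 0, 0, 0, 0], "grip": [0, 0, 0, 0, 0]}}

```text
time_s: 6.07
position: [0.4443, -0.0491, 0.3266]
ee_rot: [0.651, 0.759, -0.0, -0.001]
contact_force: [-1.2, 0.3, 2.1]
gripper_width: -0.0002
finger_force: 0.9
```

{"method": "move_arm", "body": {"travel": [[0, 0, 0.02], [0, 0, 0.035], [0, 0, 0.05], [0, 0, 0.065], [0, 0, 0.075]], "roll": [0, 0, 0, 0, 0], "grip": [0, 0, 0, 0, 0]}}

```text
time_s: 6.48
position: [0.4453, -0.0503, 0.3129]
ee_rot: [0.651, 0.759, 0.0, -0.001]
contact_force: [-21.6, 2.1, 46.5]
gripper_width: -0.0005
finger_force: 2.6
```

Unexpected: 46 N with -x force but only 2.6 N on the pads, so the gripper body is touching the toaster. I back off at once.

{"method": "move_arm", "body": {"travel": [[0, 0, -0.05], [0, 0, -0.15], [0, 0, -0.3], [0, 0, -0.4], [0, 0, -0.4]], "roll": [0, 0, 0, 0, 0], "grip": [0, 0, 0, 0, 0]}}

```text
time_s: 6.9
position: [0.4469, -0.051, 0.4149]
ee_rot: [0.652, 0.758, 0.004, 0.005]
contact_force: [0.4, 0.1, -0.3]
gripper_width: 0.0002
finger_force: 0.0
```

```bash
python3 -c "
from plant import readout
o=readout.get_obs(); print(o['q'],o['position'],o['time_s'],o['contact_force'])"; python3 tl.py
```

```text
[-0.08484035 -0.01947155  0.10566715  2.05404816  0.00228728  1.09291055
  0.17091245] [ 0.44690169 -0.05098092  0.41489815] 6.9 [ 0.38344389  0.13003424 -0.28834771]
6.9 [ 0.44690169 -0.05098092  0.41489815] [0.65169171 0.75845167 0.00445843 0.00539513] [ 0.38344389  0.13003424 -0.28834771]
lever_top [ 0.4502 -0.0528  0.1681] 0.61
defrost_key_top [ 0.5108 -0.0879  0.1929] 0.85
defrost_key_top [ 0.4474 -0.0516  0.167 ] 0.43
toaster [ 0.5991 -0.0315  0.0007] 0.75
lever
  3940 [260. 198.] [ 0.4528 -0.0506] [0.0438 0.0964] 8.0 0.1652
keys
  1423 [342. 151.] [ 0.4969 -0.0013] [0.0221 0.0252] 8.3 0.1926
  244 [435. 171.] [ 0.5567 -0.0052] [0.0063 0.0159] 0.7 0.1947
  965 [336. 219.] [ 0.5038 -0.0457] [0.0225 0.0234] 55.0 0.1928
  893 [331. 276.] [ 0.5103 -0.0897] [0.022  0.0247] 9.9 0.1927
```

Lever and keys are all back up. I'll turn the gripper 90° so its broad side runs along the toaster's face (camera outward).

{"method": "move_arm", "body": {"travel": [[0, -0.02, 0], [0, -0.02, 0], [0, -0.02, 0], [0, -0.02, 0], [0, -0.02, 0]], "roll": [-1, -1, -1, -1, -1], "grip": [0, 0, 0, 0, 0]}}

```text
time_s: 7.52
position: [0.4387, -0.0511, 0.4065]
ee_rot: [0.432, 0.902, -0.001, -0.002]
contact_force: [-0.1, -0.7, 0.5]
gripper_width: 0.0001
finger_force: 0.0
```

{"method": "move_arm", "body": {"travel": [[0, 0, 0], [0, 0, 0], [0, 0, 0], [0, 0, 0], [0, 0, 0]], "roll": [-1, -1, -1, -1, -1], "grip": [0, 0, 0, 0, 0]}}

```text
time_s: 7.93
position: [0.4389, -0.0511, 0.4071]
ee_rot: [0.184, 0.983, -0.0, -0.001]
contact_force: [-0.3, -0.3, -0.2]
gripper_width: -0.0002
finger_force: 0.0
```

{"method": "move_arm", "body": {"travel": [[0, 0, 0], [0, 0, 0], [0, 0, 0], [0, 0, 0], [0, 0, 0]], "roll": [-1, -1, -1, -1, -1], "grip": [0, 0, 0, 0, 0]}}

```text
time_s: 8.35
position: [0.4391, -0.0511, 0.4075]
ee_rot: [-0.076, 0.997, 0.0, -0.001]
contact_force: [0.8, 0.4, -0.8]
gripper_width: 0.0
finger_force: 0.0
```

```bash
sed -i 's/w3.png/w4.png/' tl.py; python3 tl.py; python3 -c "
from h import *
o=readout.get_obs();print(np.round(o['position'],4),np.round(Rn.from_quat(o['ee_rot']).as_matrix(),3),np.round(Rn.from_quat(o['ee_rot']).apply([0,0,manip.tip_reach])+o['position'],4))"
```

```text
8.35 [ 0.43907897 -0.05109062  0.40750455] [-7.56081878e-02  9.97137168e-01  1.43158364e-05 -9.32534163e-04] [ 0.81509957  0.3590908  -0.84029761]
lever_top [ 0.4509 -0.0533  0.1689] 0.89
lever
  5795 [251. 228.] [ 0.4529 -0.052 ] [0.0449 0.099 ] 8.5 0.1641
keys
  64 [306. 295.] [ 0.4879 -0.0085] [0.0026 0.0116] 11.1 0.1905
[ 0.4393 -0.0511  0.408 ] [[-0.989 -0.148 -0.001]
 [-0.148  0.989 -0.   ]
 [ 0.001  0.    -1.   ]] [ 0.4391 -0.0511  0.2346]
```

View pics/w4.png

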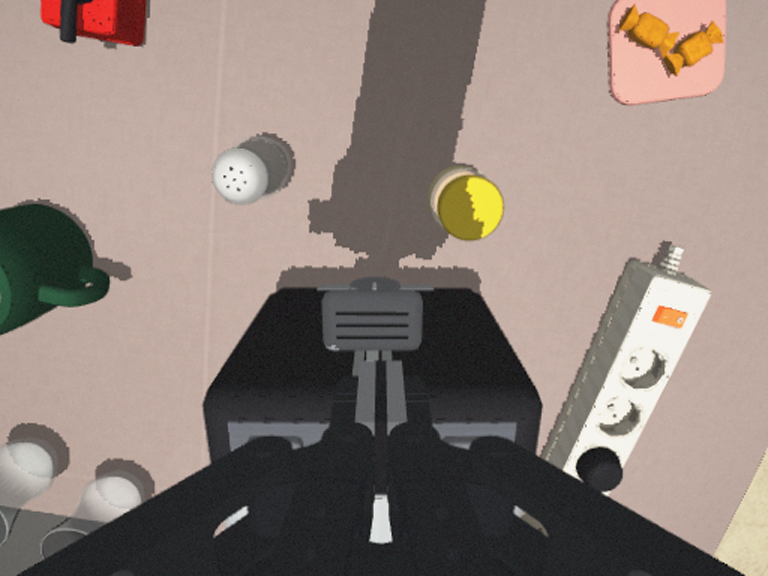

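Tip now over the paddle centre ((372,320) vs fingers (381,370)), with only the slim side toward the toaster. Pressing again, in smaller steps.

{"method": "move_arm", "body": {"travel": [[0, -0.012, 0.13], [0, -0.012, 0.22], [0, -0.012, 0.27], [0, -0.012, 0.31], [0, -0.012, 0.33]], "roll": [0, 0, 0, 0, 0], "grip": [0, 0, 0, 0, 0]}}

```text
time_s: 8.97
position: [0.4393, -0.0541, 0.3247]
ee_rot: [-0.075, 0.997, 0.0, -0.001]
contact_force: [-0.0, 0.4, 2.4]
gripper_width: -0.0
finger_force: 0.8
```

{"method": "move_arm", "body": {"travel": [[0, 0, 0.02], [0, 0, 0.035], [0, 0, 0.035]], "roll": [0, 0, 0], "grip": [0, 0, 0]}}

```text
time_s: 9.22
position: [0.44, -0.0541, 0.3172]
ee_rot: [-0.076, 0.997, -0.0, 0.0]
contact_force: [-1.0, 0.8, 1.4]
gripper_width: -0.0001
finger_force: 0.5
```

{"method": "move_arm", "body": {"travel": [[0, 0, 0.008], [0, 0, 0.016], [0, 0, 0.022], [0, 0, 0.028], [0, 0, 0.028]], "roll": [0, 0, 0, 0, 0], "grip": [0, 0, 0, 0, 0]}}

```text
time_s: 9.63
position: [0.4403, -0.0541, 0.311]
ee_rot: [-0.076, 0.997, 0.0, 0.001]
contact_force: [-1.0, 0.1, 5.0]
gripper_width: -0.0005
finger_force: 2.2
```

{"method": "move_arm", "body": {"travel": [[0, 0, 0.006], [0, 0, 0.012], [0, 0, 0.018], [0, 0, 0.024], [0, 0, 0.024]], "roll": [0, 0, 0, 0, 0], "grip": [0, 0, 0, 0, 0]}}

```text
time_s: 10.05
position: [0.4401, -0.054, 0.3041]
ee_rot: [-0.076, 0.997, -0.0, 0.001]
contact_force: [0.8, -0.7, 0.7]
gripper_width: -0.0003
finger_force: 0.4
```

{"method": "move_arm", "body": {"travel": [[0, 0, 0.004], [0, 0, 0.007], [0, 0, 0.007]], "roll": [0, 0, 0], "grip": [0, 0, 0]}}

```text
time_s: 10.3
position: [0.4402, -0.0541, 0.3034]
ee_rot: [-0.076, 0.997, 0.0, 0.0]
contact_force: [-2.8, 0.0, 8.2]
gripper_width: 0.0001
finger_force: 4.2
```

{"method": "move_arm", "body": {"travel": [[0, 0, -0.1], [0, 0, -0.2], [0, 0, -0.35], [0, 0, -0.48], [0, 0, -0.48]], "roll": [0, 0, 0, 0, 0], "grip": [0, 0, 0, 0, 0]}}

```text
time_s: 10.72
position: [0.4423, -0.0544, 0.4291]
ee_rot: [-0.076, 0.997, -0.0, 0.007]
contact_force: [1.0, 0.1, -0.0]
gripper_width: -0.0002
finger_force: 0.0
```

```bash
sed -i 's/w4.png/w5.png/;s/box(.11,/box(.10,/' tl.py; python3 tl.py
python3 - <<'E'
from h import *
for c in ['scene','side']:
    im,P=cloud(c); m=np.hypot(P[...,0]-.4462,P[...,1]+.0543)<.012
    print(c,np.round(np.nanpercentile(P[m][:,2],[50,80,95]),4))
    for n in ['lever_top','defrost_key_top']:
        print([np.round(r['point'],4) for r in cams.tip_of(n,c)[:1]])
E
```

```text
10.7167 [ 0.44229614 -0.05435898  0.42912808] [-7.57232238e-02  9.97105456e-01 -4.54852681e-04  6.81877375e-03] [ 0.95023103  0.10872686 -0.02586662]
lever_top [ 0.4479 -0.0523  0.1289] 0.97
defrost_key_top [ 0.5106 -0.0887  0.1926] 0.97
lever
  6009 [256. 207.] [ 0.4531 -0.0521] [0.0451 0.0998] 7.6 0.1308
keys
  833 [194. 280.] [ 0.5096 -0.0908] [0.0217 0.0258] 8.9 0.1927
  845 [313. 280.] [ 0.4969 -0.0021] [0.0228 0.0256] 8.6 0.1926
scene [0.131  0.6067 0.609 ]
[array([ 0.4491, -0.0542,  0.1322])]
[array([ 0.511 , -0.0886,  0.1978])]
side [0.1306 0.1335 0.2656]
[]
[array([ 0.5067, -0.0892,  0.1942])]
```

The lever is latched at 0.1305 m. Now to the defrost key.

{"method": "move_arm", "body": {"travel": [[-0.15, -0.1, 0], [-0.254, -0.184, 0], [-0.254, -0.184, 0.08], [-0.254, -0.184, 0.16], [-0.254, -0.184, 0.16]], "roll": [0, 0, 0, 0, 0], "grip": [0, 0, 0, 0, 0]}}

```text
time_s: 11.63
position: [0.5081, -0.09, 0.3779]
ee_rot: [-0.076, 0.997, 0.001, -0.005]
contact_force: [-0.2, 0.1, -1.9]
gripper_width: 0.0001
finger_force: 0.0
```

Run:
```python
from h import *
o=readout.get_obs();print(np.round(o['position'],4),np.round(Rn.from_quat(o['ee_rot']).apply([0,0,manip.tip_reach])+o['position'],4))
im=cams.read_camera('wrist')['image']
cv2.imwrite('pics/w6.png',cv2.resize(im[150:350,130:370,::-1],(720,600),interpolation=cv2.INTER_CUBIC))
```

```text
[ 0.5081 -0.09    0.3779] [ 0.5065 -0.0899  0.2045]
```

View pics/w6.png

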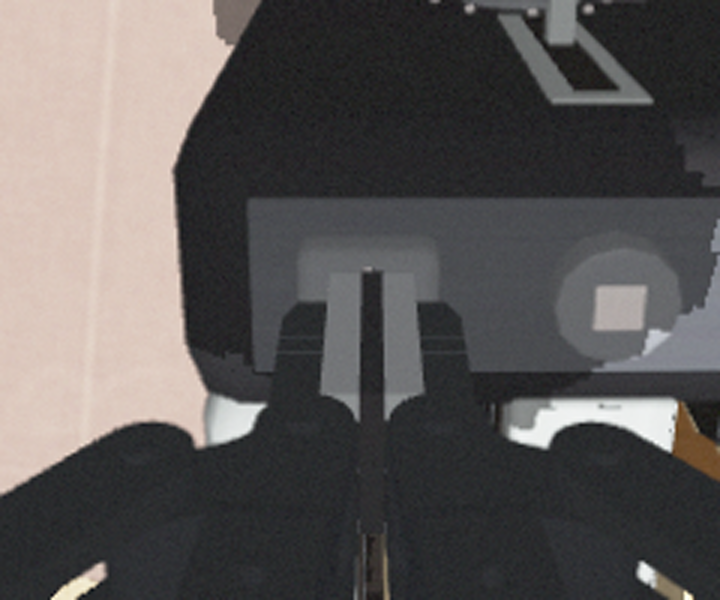

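Fingertips are centred on the snowflake key (368,270), well clear of the cancel key (620,310). Pressing.

{"method": "move_arm", "body": {"travel": [[0, 0, 0.02], [0, 0, 0.036], [0, 0, 0.046], [0, 0, 0.054], [0, 0, 0.058]], "roll": [0, 0, 0, 0, 0], "grip": [0, 0, 0, 0, 0]}}

```text
time_s: 12.1
position: [0.5095, -0.0898, 0.3683]
ee_rot: [-0.076, 0.997, 0.0, 0.0]
contact_force: [-0.7, -0.0, 0.1]
gripper_width: 0.0
finger_force: 0.0
```

{"method": "move_arm", "body": {"travel": [[0, 0, 0.004], [0, 0, 0.008], [0, 0, 0.008]], "roll": [0, 0, 0], "grip": [0, 0, 0]}}

```text
time_s: 12.35
position: [0.5097, -0.0899, 0.3663]
ee_rot: [-0.076, 0.997, 0.0, 0.0]
contact_force: [-0.2, -0.0, 1.0]
gripper_width: -0.0001
finger_force: 0.6
```

Contact at tip 0.193 m; now the 5 mm of travel plus a little.

{"method": "move_arm", "body": {"travel": [[0, 0, 0.006], [0, 0, 0.012], [0, 0, 0.018], [0, 0, 0.02], [0, 0, 0.02]], "roll": [0, 0, 0, 0, 0], "grip": [0, 0, 0, 0, 0]}}

```text
time_s: 12.77
position: [0.5098, -0.09, 0.3615]
ee_rot: [-0.076, 0.997, 0.0, 0.0]
contact_force: [-0.9, 0.5, 4.8]
gripper_width: -0.0003
finger_force: 2.3
```

{"method": "move_arm", "body": {"travel": [[0, 0, 0.003], [0, 0, 0.005], [0, 0, 0.005]], "roll": [0, 0, 0], "grip": [0, 0, 0]}}

```text
time_s: 13.02
position: [0.5098, -0.09, 0.3614]
ee_rot: [-0.076, 0.997, 0.0, 0.0]
contact_force: [-3.3, 0.5, 9.7]
gripper_width: 0.0002
finger_force: 5.2
```

The key is at its stop: 1.2 mm more command gave 0.1 mm of motion and 9.7 N. I'll retract and check the end state.

{"method": "move_arm", "body": {"travel": [[0, 0, -0.05], [0, 0, -0.2], [0, 0, -0.36], [0.1, 0, -0.4], [0.3, 0, -0.4]], "roll": [0, 0, 0, 0, 0], "grip": [0, 0, 0, 0, 0]}}

```text
time_s: 13.43
position: [0.4472, -0.0991, 0.4643]
ee_rot: [-0.077, 0.997, -0.001, 0.006]
contact_force: [0.5, -1.1, 0.5]
gripper_width: 0.0001
finger_force: 0.0
```

{"method": "move_arm", "body": {"travel": [[0, 0, 0], [0, 0, 0], [0, 0, 0]], "roll": [0, 0, 0], "grip": [0, 0, 0]}}

```text
time_s: 13.68
position: [0.4435, -0.1, 0.4594]
ee_rot: [-0.076, 0.997, 0.0, 0.0]
contact_force: [0.0, 0.0, 0.8]
gripper_width: -0.0001
finger_force: 0.0
```

```bash
python3 tl.py
python3 - <<'E'
from h import *
for c in ['scene','side']:
    im,P=cloud(c)
    for q in [(.4462,-.0543),(.510,-.0902),(.5036,-.0458),(.4968,-.0014)]:
        m=np.hypot(P[...,0]-q[0],P[...,1]-q[1])<.009; print(c,q,m.sum(),np.round(np.nanpercentile(P[m][:,2],[25,50]),4) if m.any() else '')
    hsv=cv2.cvtColor(im,cv2.COLOR_RGB2HSV)
    m=(hsv[...,1]>120)&(hsv[...,0]<20)&(np.hypot(P[...,0]-.459,P[...,1]-.175)<.03)
    print('rocker',np.round(np.nanmean(P[m],0),4))
    for n in ['power_strip','honey_jar','salt_shaker']: print(n,[np.round(r['point'],3) for r in cams.tip_of(n,c)[:2]])
E
```

```text
13.6833 [ 0.44348736 -0.10002409  0.45937672] [-7.57499247e-02  9.97126787e-01  1.26121418e-04  3.20892377e-04] [0.03723018 0.03278053 0.78559701]
lever_top [ 0.4459 -0.052   0.1305] 0.92
defrost_key_top [ 0.4482 -0.0506  0.1317] 0.17
lever
  4702 [303. 204.] [ 0.4531 -0.0522] [0.0449 0.1001] 8.0 0.1305
keys
  572 [307. 270.] [ 0.5037 -0.0462] [0.0234 0.0231] 29.3 0.1927
  698 [359. 269.] [ 0.4966 -0.0024] [0.022  0.0263] 10.7 0.1926
scene (0.4462, -0.0543) 56 [0.0027 0.1291]
scene (0.51, -0.0902) 32 [0.1921 0.1934]
scene (0.5036, -0.0458) 27 [0.1922 0.1935]
scene (0.4968, -0.0014) 29 [0.1911 0.1927]
rocker [0.461  0.1686 0.0444]
power_strip [array([ 0.217, -0.259,  0.001]), array([ 0.52 ,  0.168, -0.005])]
honey_jar [array([0.397, 0.002, 0.   ])]
salt_shaker [array([ 0.399, -0.145,  0.   ])]
side (0.4462, -0.0543) 287 [0.4482 0.5959]
side (0.51, -0.0902) 17 [0.1929 0.1941]
side (0.5036, -0.0458) 18 [0.192  0.1937]
side (0.4968, -0.0014) 15 [0.1937 0.1941]
rocker [0.4572 0.1738 0.0435]
power_strip [array([0.519, 0.164, 0.001]), array([ 0.218, -0.259, -0.003])]
honey_jar [array([ 0.403,  0.003, -0.003])]
salt_shaker [array([ 0.395, -0.15 , -0.004])]
```

The lever is down, all keys are up, the rocker is on and the bystanders haven't moved. Handing in.

```bash
python3 -c "
from plant import manip
print(manip.sign_off())"
```

```text
the job is handed in; nothing more can be done
None
```

I handed the job in with the strip on, the lever latched down, and the defrost key pressed and back up, but on my first try at the lever the gripper body pressed the toaster; the wrist read about 47 N, so the 40 N limit may have been broken.

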